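Turn the lazy Susan until the black-lidded spice jar is at the front

TASK

Turn the lazy Susan until the spice jar with the black lid stands at the front, its middle lined up with the red pointer on the base and on the pointer's side of the centre. Turn it by pushing gently at the rim of the tray, where wooden finger pegs stand for this, without touching or lifting any of the jars: all four must still stand upright on the tray. Leave the other things on the worktop where they are, and finish with the tray at rest.

Things in the scene. Friction and masses are not known exactly. Their poses are not given: they have to be found in the camera images.
- susan: fixed base of the lazy Susan: dark steel plinth 200 mm in diameter, 10 mm high, with a red pointer tongue, 24 mm wide and 8 mm high, that sticks out under the tray to 187 mm from the centre. Origin at the centre of the underside, on the turning axis, at worktop height; z up; the pointer lies along its -x axis and marks the front (towards the robot, turned by up to 0.6 rad).
- susan_tray (a joint): angle of the tray about the upright axis of the base, rad, growing anticlockwise seen from above, free either way for over a turn. Wooden disc 270 mm in diameter, upper face 22 mm above the worktop, on it a cork disc 196 mm in diameter, face at 24 mm. Friction of about 2 N at the rim: it stays where it is left and hardly runs on. At 0 one peg is exactly over the pointer.
- susan_peg (a point): top of one of six equal upright wooden finger pegs that stand on the tray 60 degrees apart, on a circle of 125 mm radius about the axis, and turn with it (this one is over the pointer at tray angle 0). Each is 13 mm thick with a 17 mm ball at the top; its foot is 22 mm and its top 90 mm above the worktop.
- susan_axis (a point): point on the turning axis at the height of the cork face, 24 mm above the worktop; its axes are those of the base.
- susan_front (a point): on top of the red pointer, 175 mm from the axis towards the front; its axes are those of the base.
- jar_black: glass spice jar with a black screw lid, 40 mm in diameter, 102 mm tall, about 0.1 kg, standing loose on the tray about 52 mm from the tray's axis; origin at the centre of its underside, z up. This is the jar to bring to the front. It rides round with the tray and is not to be touched. The tray carries it by friction alone, so a jerk may shift or topple it.
- jar_red: glass spice jar with a red screw lid, 45 mm in diameter, 97 mm tall, about 0.1 kg, standing loose on the tray about 52 mm from the tray's axis; origin at the centre of its underside, z up. It rides round with the tray; not to be touched.
- jar_gold: glass spice jar with a gold-yellow screw lid, 47 mm in diameter, 100 mm tall, about 0.1 kg, standing loose on the tray about 52 mm from the tray's axis; origin at the centre of its underside, z up. It rides round with the tray; not to be touched.
- jar_white: glass spice jar with a white screw lid, 41 mm in diameter, 99 mm tall, about 0.1 kg, standing loose on the tray about 52 mm from the tray's axis; origin at the centre of its underside, z up. It rides round with the tray; not to be touched.
- steel_tumbler: plain steel tumbler, 68 mm in diameter, 104 mm tall. Bystander on the worktop, not to be moved. Origin at the centre of its underside.
- mug_white: white ceramic mug, 90 x 121 x 98 mm with its handle. Bystander on the worktop, not to be moved. Origin under its middle.
- mandarin: orange mandarin, about 64 mm in diameter, 54 mm high. Bystander on the worktop, not to be moved. Origin at its underside.

How it is judged:
By the outcome, as a careful person would: the job done as asked, in the order asked, and still so for the second after the job is handed in, with the robot touching nothing.
It also fails if it takes over 51 s, if anything falls off the work surface, if the arm or the gripper's body presses on something with over 40 N, if the wrist force passes 120 N, or if a joint passes its speed limit or range.

ROBOT

A 6-joint arm with a two-finger parallel gripper is mounted at the origin on a cart in front of the work surface, level with it; the furniture and walls round the work are solid. World frame = base frame: x ahead of the robot, y to its left, z up, the work surface at z = 0. Lengths are in mm, angles in rad, forces in N, time in s.
With the tool pointing down it reaches from about 350 to 875 mm from the base axis. Payload 4.2 kg.
Tool frame: the origin (TCP) lies midway between the tips of the shut fingers; the grasp point (between the pads) lies 19 mm behind it; z points along the fingers, y is the line along which they close (so a half turn about z gives the same grasp; the last joint's range is limited). The gripper opens to 85 mm and grips with 20 to 120 N. Pads are 22 mm wide; open, the fingers measure 114 mm over their backs; the gripper's body (76 mm by 85 mm) begins 54 mm behind the grasp point. The pads swing forward as they close: fully open they stand 13 mm farther back than shut.
Start: joints at [1.484, 0.385, 0.008, 0, -1.194, -0.259], TCP at [211.811, 587.993, 231.312] pointing down, gripper open.
Joint ranges: [-3.14, 3.14], [-1.21, 2.06], [-1.07, 1.41], [-3.16, 2.05], [-2.99, -0.16], [-3.1, 3.1]. Speed limits (rad/s): [2.79, 2.79, 3.14, 3.14, 3.14, 3.14].

INTERFACE

Orientations are given as a unit quaternion [x, y, z, w].
In Python, from bench import read_state, get_image, job_done gives the robot as it stands.
- The arm moves only by the shell command python3 -m jog 'ROWS'. ROWS is JSON, a list of rows, each a list of 3 entries, a list of its own where there are three numbers: the shift along the world's x, y, z scaled (see below), then the turn, a rotation vector about the world's x, y, z scaled (see below), then the gripper's target within -1 to 1 (shut at 1, half-way at 0, fully open at -1). In form: [[[x, y, z], [wx, wy, wz], claw], ...]. A call has 1 to 20 rows; each row is the pose to reach, as a shift and turn from the pose commanded when the call began; what a row does not reach only later rows make up. The controller multiplies each number of a shift by 10 cm and each number of a turn by 120 degrees. A row lasts 1/10 s, in which the tool goes at most 50 mm and 8.59 degrees, less where a joint would pass 70% of its speed; a pose out of reach is approached as far as the arm can. A call with a number of a shift or a turn outside -1 to 1 is refused whole. A call with a gripper value outside its range is refused whole. The fingers move at their own pace and stop on an object; the grip force is fixed at half the most. Time passes only in rows, so rows that repeat a pose let the fingers close. It gives the time, the measured TCP pose, the force, the opening and the grip force at its end, in the units of the state.
- read_state(): the state, without advancing time (a new reading comes with each control period).
- get_image(name): name is "side" or "top"; returns a dict with "frame" (384x512x3 uint8, red, green, blue), "range_z" (384x512 float32, mm along the optical axis (not along the pixel's ray), 0 where there is no reading), "fx", "fy", "cx", "cy" (pixels), "R" (3x3) and "t" (3): a world point X has camera coordinates R X + t. Camera axes: x right, y down, z forward; pixel columns grow to the right and rows downward; lengths in mm; the calibration is good to about 2 mm. A picture is of the moment at which its call begins.
- job_done(): hands the job in; it is judged then, once.
The state is a dict: "clock": time; "joints": joint angles; "joint_vel": joint speeds; "joint_efforts": joint torques, N m; "position": TCP position; "ee_rot": TCP orientation; "contact_force": force on the tool from outside, world axes, zero at the start; "wrist_torque": the same for the moment, N m; "gripper_width": finger opening in mm; "grasp_force": force on a finger pad.
Only numpy, scipy, OpenCV 4.12 (cv2) and the standard library are available. Lean on these libraries where they do the work, as an engineer would, in place of code of your own. Each camera call takes 0.05 s, during which the arm holds its last target. There are 200 camera calls.

## Working session

There is one attempt and no reset: what is moved stays moved. The work goes in short steps, Python scripts to look and compute and a shell command to move; the robot and the scene stay as the last step left them, time stands still between calls to the robot, and variables do not carry over. Pictures are saved under pics/ and viewed, at most 10 in all, crops included, and the job is handed in when it is done.

```bash
mkdir -p pics
python3 - <<'E'
from bench import *
import cv2,numpy as np,pickle
for n in("top","side"):
    d=get_image(n); pickle.dump(d,open(n+".pkl","wb")); cv2.imwrite(f"pics/{n}0.png",d["frame"][:,:,::-1])
    print(n,d["fx"],d["cx"],d["cy"],(-d["R"].T@d["t"]).round(),d["R"].round(2).tolist())
s=read_state();print(s["clock"],s["position"],s["ee_rot"],s["gripper_width"])
E
```

```text
top 396.52398657988823 254.9657658272229 195.1849444714872 [ 383. -167. 1231.] [[0.03, -1.0, 0.03], [-1.0, -0.03, -0.08], [0.08, -0.03, -1.0]]
side 403.3381655369512 249.45397218632675 190.02979841916667 [ -63. -996.  479.] [[0.81, -0.58, 0.02], [-0.21, -0.33, -0.92], [0.54, 0.75, -0.39]]
0.1 [211.63131808 587.50279343 230.30480503] [ 9.85073029e-01 -1.72133932e-01 -1.25648716e-04  1.01054246e-03] 85.08742827161136
```

View pics/top0.png

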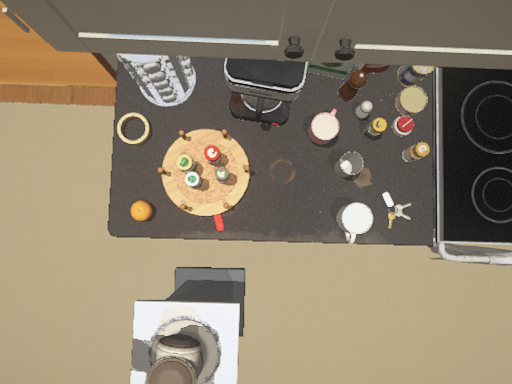

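View pics/side0.png

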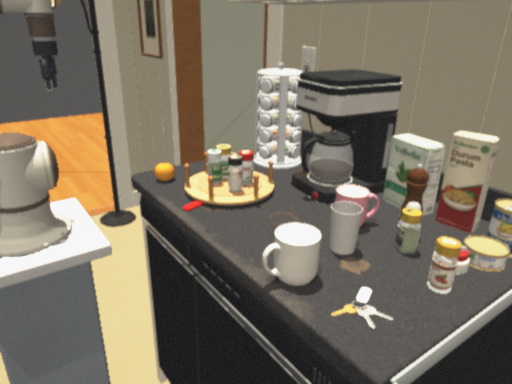

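```bash
cat > h.py <<'E'
import numpy as np,cv2
def ray(d,u,v,z):
    c=-d["R"].T@d["t"]; r=d["R"].T@np.array([(u-d["cx"])/d["fx"],(v-d["cy"])/d["fy"],1.]); return (c+r*(z-c[2])/r[2])
def pix(d,X):
    p=d["R"]@np.array(X,float)+d["t"]; return p[0]/p[2]*d["fx"]+d["cx"],p[1]/p[2]*d["fy"]+d["cy"]
E
python3 - <<'E'
from h import *;import pickle
t=pickle.load(open("top.pkl","rb"));s=pickle.load(open("side.pkl","rb"))
a=cv2.resize(t["frame"][120:240,125:275,::-1],None,fx=5,fy=5,interpolation=cv2.INTER_CUBIC)
cv2.imwrite("pics/topc.png",a)
b=cv2.resize(s["frame"][140:220,175:285,::-1],None,fx=7,fy=7,interpolation=cv2.INTER_CUBIC);cv2.imwrite("pics/sidec.png",b)
E
```

```text
(no output)
```

View pics/topc.png

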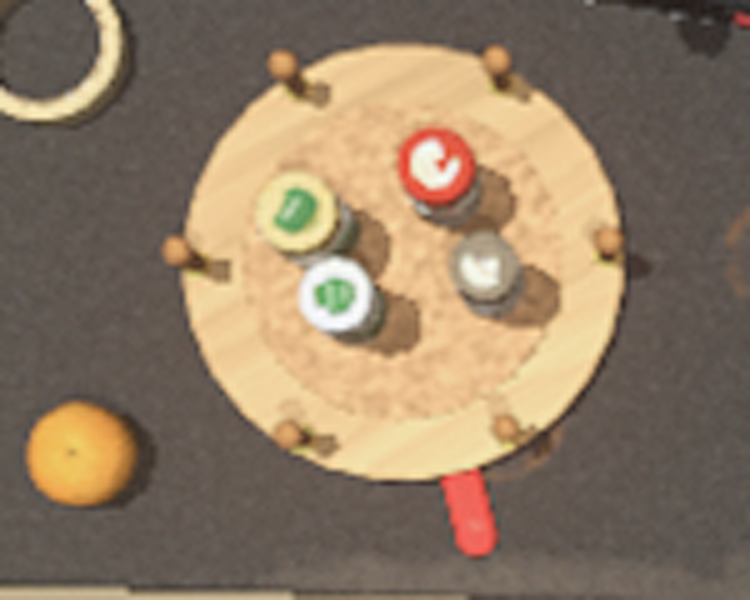

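View pics/sidec.png

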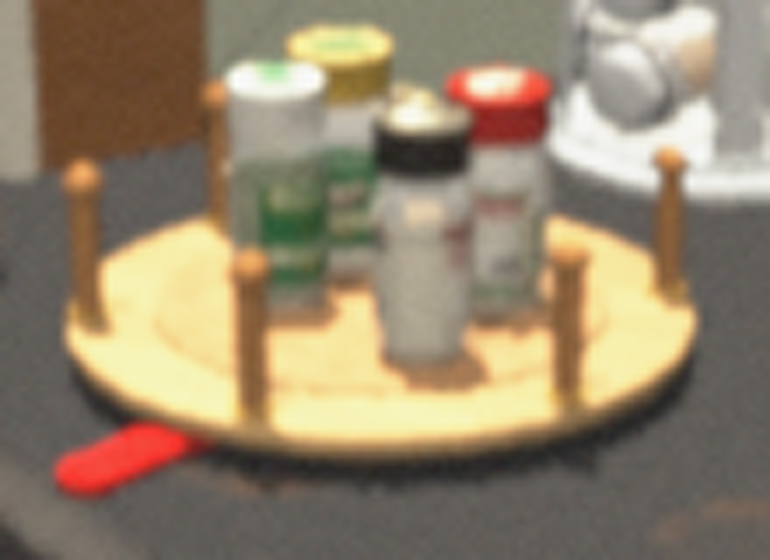

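Run:
```python
from h import *;import pickle
t=pickle.load(open("top.pkl","rb"))
P=lambda x,y,z:ray(t,125+x/5-.4,120+y/5-.4,z)[:2]
pegs=np.array([P(x,y,82) for x,y in[(282,65),(497,60),(608,240),(507,427),(290,434),(177,250)]])
# peg angle fit: centre, phase (radius 125), by sixth-harmonic
c=pegs.mean(0);r=pegs-c;a=np.arctan2(r[:,1],r[:,0]);print("c",c,"rad",np.hypot(*r.T),"ang",np.degrees(a))
hsv=cv2.cvtColor(t["frame"],cv2.COLOR_RGB2HSV)
m=((hsv[...,0]<6)|(hsv[...,0]>174))&(hsv[...,1]>170)&(hsv[...,2]>120);m[:214]=0
v,u=np.nonzero(m[:,205:235]);q=np.array([ray(t,uu+205,vv,8)[:2] for uu,vv in zip(u,v)]);print(len(q),q.mean(0),q.min(0))
dv=q.mean(0)-c;f=np.arctan2(dv[1],dv[0]);print("front deg",np.degrees(f))
for n,x,y,h in[("black",484,263,102),("red",437,165,97),("gold",297,210,100),("white",337,295,99)]:
    p=P(x,y,h);e=p-c;print(n,p,np.hypot(*e),np.degrees(np.arctan2(e[1],e[0])),"turn to front",np.degrees(f-np.arctan2(e[1],e[0]))%360)
for n,x,y,z in [("mandarin",82,453,27)]:print(n,P(x,y,z))
```

```text
c [547.81579012 -42.82795952] rad [125.2374943  124.97854792 124.81958035 125.13315876 124.88514977
 125.55291528] ang [  33.75700018  -26.61621525  -86.66069125 -146.19373276  153.72563005
   93.27327033]
17 [400.96388574 -94.21342197] [ 376.86366307 -102.32080455]
front deg -160.71436960448034
black [536.36579049 -96.86254884] 55.234403550593235 -101.96407431349493 turn to front 301.24970470901457
red [593.10730465 -67.3871993 ] 51.52162213277271 -28.468681009205905 turn to front 227.75431140472557
gold [563.62034415  11.38692589] 56.47156565267125 73.74770512071262 turn to front 125.53792527480704
white [515.47044656 -13.41341683] 43.719979086970184 137.71691950121948 turn to front 61.568710894300125
mandarin [422.97970274 145.2784672 ]
```

```bash
R='[[[0.12,-0.33,0],[0,0,0],1],[[0.24,-0.67,0],[0,0,0],1],[[0.36,-1,0],[0,0,0],1]]'
python3 -m jog '[[[0.12,-0.33,0],[0,0,0],1],[[0.24,-0.67,0],[0,0,0],1],[[0.36,-1,0],[0,0,0],1]]' | tail -5
python3 -m jog '[[[0.12,-0.33,0],[0,0,-0.06],1],[[0.24,-0.67,0],[0,0,-0.12],1],[[0.36,-1,0],[0,0,-0.185],1]]' | tail -5
```

```text
position: [247.9, 486.5, 230.5]
ee_rot: [0.985, -0.172, -0.0, 0.001]
contact_force: [-0.0, 0.1, 0.2]
gripper_width: 44.1
grasp_force: 0.0
position: [283.9, 386.2, 230.9]
ee_rot: [0.933, -0.361, -0.0, 0.0]
contact_force: [0.1, 0.5, 0.3]
gripper_width: 0.1
grasp_force: 0.0
```

```bash
python3 -m jog '[[[0.12,-0.33,0],[0,0,0],1],[[0.24,-0.67,0],[0,0,0],1],[[0.36,-1,0],[0,0,0],1]]' | grep pos
python3 -m jog '[[[0.12,-0.33,0],[0,0,0],1],[[0.24,-0.67,0],[0,0,0],1],[[0.36,-1,0],[0,0,0],1]]' | grep pos
python3 -m jog '[[[0.12,-0.33,0],[0,0,0],1],[[0.24,-0.67,0],[0,0,0],1],[[0.36,-1,0],[0,0,0],1]]' | grep pos
python3 -m jog '[[[0.12,-0.33,0],[0,0,0],1],[[0.24,-0.67,0],[0,0,0],1],[[0.36,-1,0],[0,0,0],1]]' | grep pos
python3 -m jog '[[[0.12,-0.33,0],[0,0,0],1],[[0.24,-0.67,0],[0,0,0],1],[[0.36,-1,0],[0,0,0],1]]' | grep pos
python3 -m jog '[[[0,-0.12,-0.3],[0,0,0],1],[[0,-0.24,-0.6],[0,0,0],1],[[0,-0.24,-1],[0,0,0],1],[[0,-0.24,-1],[0,0,0],1]]'
python3 - <<'E'
from bench import *;from h import *
d=get_image("top");s=read_state();print(s["position"],s["clock"])
cv2.imwrite("pics/a.png",cv2.resize(d["frame"][120:240,125:275,::-1],None,fx=5,fy=5,interpolation=cv2.INTER_CUBIC))
import math
# finger path about the axis
for k in range(0,75,5):
    th=math.radians(-132-k);print(k,round(547.8+125*math.cos(th)),round(-42.8+125*math.sin(th)))
E
```

```text
position: [319.8, 286.2, 231.1]
position: [355.7, 186.4, 231.2]
position: [391.7, 86.4, 231.2]
position: [427.8, -13.5, 231.2]
position: [463.8, -113.5, 231.0]
clock: 2.6
position: [459.4, -136.2, 126.5]
ee_rot: [0.933, -0.36, -0.006, 0.002]
contact_force: [-0.8, -0.1, 0.7]
gripper_width: -0.4
grasp_force: 0.0
[ 461.94558777 -136.26064308  129.49323514] 2.65
0 464 -136
5 456 -128
10 449 -120
15 443 -111
20 437 -101
25 433 -92
30 429 -81
35 426 -71
40 424 -60
45 423 -49
50 423 -38
55 424 -28
60 426 -17
65 428 -6
70 432 4
```

View pics/a.png

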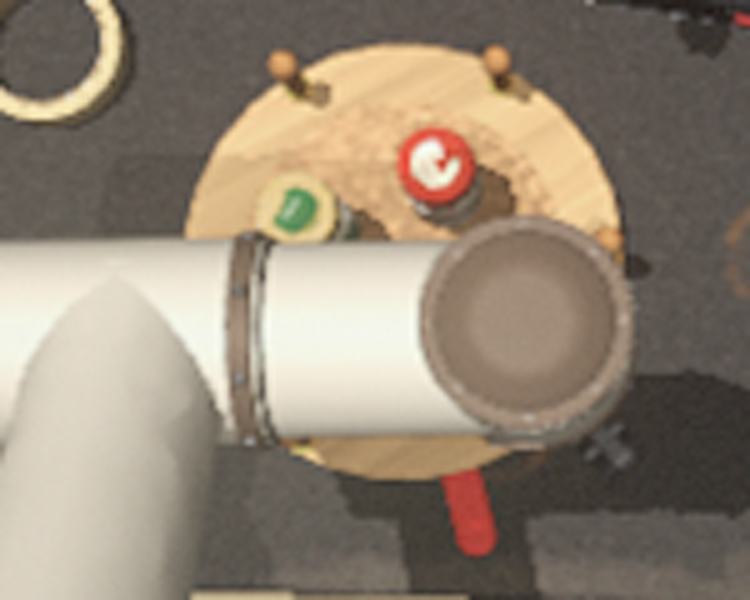

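Run:
```python
from bench import *;from h import *
d=get_image("side");s=read_state();print(s["position"],s["clock"])
cv2.imwrite("pics/b.png",cv2.resize(d["frame"][60:240,120:330,::-1],None,fx=3,fy=3,interpolation=cv2.INTER_CUBIC))
```

```text
[ 463.88548705 -136.16435617  131.52521522] 2.7
```

View pics/b.png

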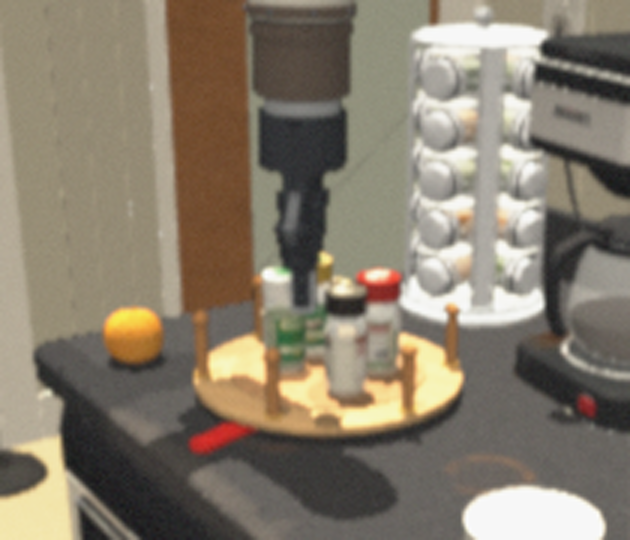

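Run:
```python
from h import *;import pickle
s=pickle.load(open("side.pkl","rb"))
for X in[(464,-136,131),(464,-136,50),(444,-112,82),(536,-97,102)]:
    u,v=pix(s,X);print(X,(u-120)*3,(v-60)*3)
```

```text
(464, -136, 131) 303.368529637667 307.864622228809
(464, -136, 50) 304.4162797478481 392.7674363196056
(444, -112, 82) 270.9881226361905 356.08941766157494
(536, -97, 102) 347.00406852594915 312.1241696892602
```

```bash
python3 -m jog '[[[0,0,-0.3],[0,0,0],1],[[0,0,-0.6],[0,0,0],1],[[0,0,-0.8],[0,0,0],1],[[0,0,-0.8],[0,0,0],1],[[0,0,-0.8],[0,0,0],1]]'
python3 - <<'E'
import numpy as np
f=lambda k:125*np.array([np.cos(np.radians(-132-k)),np.sin(np.radians(-132-k))])
for b in(0,35):
  for k in range(0,37,2):print(b,k,((f(b+k)-f(b))/100).round(3).tolist(),round(-k/120,3))
E
```

```text
clock: 3.2
position: [465.7, -135.8, 53.2]
ee_rot: [0.934, -0.358, 0.002, -0.0]
contact_force: [0.5, -0.1, 0.7]
gripper_width: -0.1
grasp_force: 0.0
0 0 [0.0, 0.0] 0.0
0 2 [-0.032, 0.03] -0.017
0 4 [-0.063, 0.061] -0.033
0 6 [-0.093, 0.093] -0.05
0 8 [-0.121, 0.125] -0.067
0 10 [-0.149, 0.159] -0.083
0 12 [-0.175, 0.194] -0.1
0 14 [-0.2, 0.23] -0.117
0 16 [-0.224, 0.267] -0.133
0 18 [-0.246, 0.304] -0.15
0 20 [-0.267, 0.342] -0.167
0 22 [-0.287, 0.381] -0.183
0 24 [-0.306, 0.421] -0.2
0 26 [-0.323, 0.461] -0.217
0 28 [-0.338, 0.501] -0.233
0 30 [-0.352, 0.543] -0.25
0 32 [-0.365, 0.584] -0.267
0 34 [-0.376, 0.627] -0.283
0 36 [-0.386, 0.669] -0.3
35 0 [0.0, 0.0] 0.0
35 2 [-0.009, 0.043] -0.017
35 4 [-0.017, 0.086] -0.033
35 6 [-0.023, 0.129] -0.05
35 8 [-0.027, 0.172] -0.067
35 10 [-0.03, 0.216] -0.083
35 12 [-0.032, 0.259] -0.1
35 14 [-0.032, 0.303] -0.117
35 16 [-0.03, 0.347] -0.133
35 18 [-0.027, 0.39] -0.15
35 20 [-0.023, 0.434] -0.167
35 22 [-0.017, 0.477] -0.183
35 24 [-0.009, 0.52] -0.2
35 26 [-0.0, 0.562] -0.217
35 28 [0.011, 0.605] -0.233
35 30 [0.023, 0.647] -0.25
35 32 [0.036, 0.688] -0.267
35 34 [0.051, 0.729] -0.283
35 36 [0.067, 0.77] -0.3
```

```bash
python3 -m jog '[[[-0.03,0.03,0],[0,0,-0.017],1],[[-0.05,0.045,0],[0,0,-0.025],1],[[-0.06,0.06,0],[0,0,-0.033],1],[[-0.07,0.07,0],[0,0,-0.04],1],[[-0.08,0.08,0],[0,0,-0.044],1],[[-0.09,0.09,0],[0,0,-0.05],1],[[-0.105,0.108,0],[0,0,-0.058],1],[[-0.121,0.125,0],[0,0,-0.067],1],[[-0.135,0.142,0],[0,0,-0.075],1],[[-0.15,0.16,0],[0,0,-0.083],1],[[-0.175,0.194,0],[0,0,-0.1],1],[[-0.2,0.23,0],[0,0,-0.117],1],[[-0.224,0.267,0],[0,0,-0.133],1],[[-0.246,0.304,0],[0,0,-0.15],1],[[-0.267,0.342,0],[0,0,-0.167],1],[[-0.287,0.381,0],[0,0,-0.183],1],[[-0.306,0.421,0],[0,0,-0.2],1],[[-0.323,0.461,0],[0,0,-0.217],1],[[-0.338,0.501,0],[0,0,-0.233],1],[[-0.38,0.648,0],[0,0,-0.292],1]]'
python3 - <<'E'
from bench import *;from h import *
d=get_image("side");s=read_state();print(s["position"],s["clock"],s["contact_force"])
cv2.imwrite("pics/c.png",cv2.resize(d["frame"][60:240,120:330,::-1],None,fx=3,fy=3,interpolation=cv2.INTER_CUBIC))
E
```

```text
clock: 5.2
position: [425.5, -71.5, 51.3]
ee_rot: [0.781, -0.625, -0.0, 0.0]
contact_force: [0.9, -2.4, 1.6]
gripper_width: 0.0
grasp_force: 1.1
[424.7716389  -70.0707407   51.22221152] 5.25 [-0.87827252  1.14237971 -0.34978085]
```

View pics/c.png

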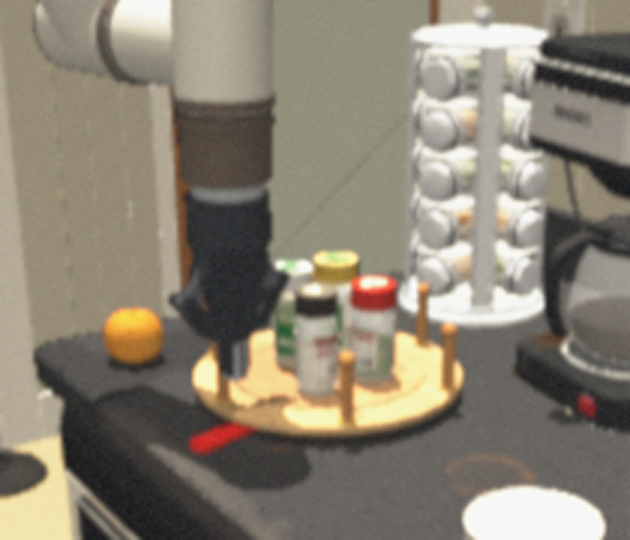

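```bash
python3 -m jog '[[[-0.005,0.022,0],[0,0,-0.008],1],[[-0.009,0.043,0],[0,0,-0.017],1],[[-0.017,0.086,0],[0,0,-0.033],1],[[-0.023,0.129,0],[0,0,-0.05],1],[[-0.027,0.172,0],[0,0,-0.067],1],[[-0.03,0.216,0],[0,0,-0.083],1],[[-0.032,0.259,0],[0,0,-0.1],1],[[-0.032,0.303,0],[0,0,-0.117],1],[[-0.03,0.347,0],[0,0,-0.133],1],[[-0.027,0.39,0],[0,0,-0.15],1],[[-0.023,0.434,0],[0,0,-0.167],1],[[-0.017,0.477,0],[0,0,-0.183],1],[[-0.013,0.5,0],[0,0,-0.192],1],[[-0.009,0.52,0],[0,0,-0.2],1],[[-0.004,0.541,0],[0,0,-0.208],1],[[-0.004,0.541,0],[0,0,-0.208],1],[[-0.004,0.541,0],[0,0,-0.208],1]]'
python3 -m jog '[[[-0.01,-0.05,0],[0,0,0],1],[[-0.02,-0.1,0],[0,0,0],1],[[-0.02,-0.1,0.3],[0,0,0],1],[[-0.02,-0.1,0.7],[0,0,0],1],[[-0.02,-0.1,1],[0,0,0],1]]' | grep -E "pos|force"
python3 -m jog '[[[0,0,0.4],[0,0,0],1],[[0,0,0.8],[0,0,0],1],[[0,0.4,0.8],[0,0,0],1],[[0,0.8,0.8],[0,0,0],1],[[0,1,0.8],[0,0,0],1]]' | grep pos
python3 -m jog '[[[0,0.4,0],[0,0,0],1],[[0,0.8,0],[0,0,0],1],[[0,1,0],[0,0,0],1]]'| grep pos
python3 -m jog '[[[0,0.4,0],[0,0,0],1],[[0,0.8,0],[0,0,0],1],[[0,1,0],[0,0,0],1],[[0,1,0],[0,0,0],1]]'| grep -E "pos|clock"
python3 - <<'E'
from bench import *;from h import *;import pickle
d=get_image("top");s=read_state();print(s["position"],s["clock"],s["contact_force"]);pickle.dump(d,open("top2.pkl","wb"))
cv2.imwrite("pics/d.png",cv2.resize(d["frame"][120:240,125:275,::-1],None,fx=5,fy=5,interpolation=cv2.INTER_CUBIC))
E
```

```text
clock: 6.95
position: [425.2, -17.1, 51.2]
ee_rot: [-0.629, 0.777, 0.0, -0.0]
contact_force: [-1.0, -0.8, -0.4]
gripper_width: -0.1
grasp_force: 0.6
position: [424.2, -27.3, 153.5]
contact_force: [0.6, -0.4, 0.1]
grasp_force: 0.0
position: [423.8, 74.7, 232.1]
position: [423.8, 175.2, 231.6]
clock: 8.65
position: [423.6, 274.8, 230.9]
[423.31730438 273.30068202 230.90456684] 8.7 [ 0.47067877 -0.83048793 -0.6623552 ]
```

View pics/d.png

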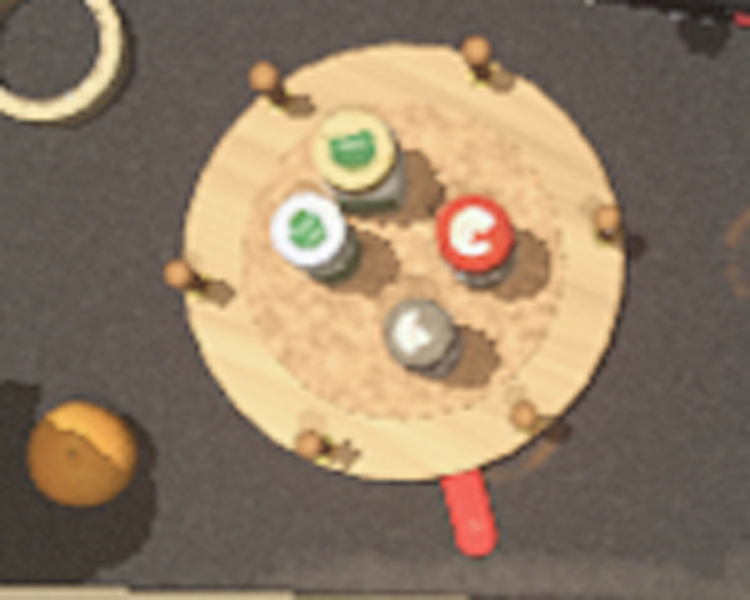

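```bash
cat > m.py <<'E'
from h import *;import pickle,sys
t=pickle.load(open(sys.argv[1],"rb"));pk=eval(sys.argv[2]);lx,ly=eval(sys.argv[3])
P=lambda x,y,z:ray(t,125+x/5-.4,120+y/5-.4,z)[:2]
pegs=np.array([P(x,y,82) for x,y in pk]);c=pegs.mean(0);r=pegs-c
print("c",c,"pegs mod60",np.degrees(np.arctan2(r[:,1],r[:,0]))%60)
F=t["frame"].astype(int);red=(F[...,0]-np.maximum(F[...,1],F[...,2])).clip(0);w=red*(red>50);w[:217]=0;w[:,:205]=0;w[:,235:]=0;w[240:]=0
v,u=np.nonzero(w);q=np.array([ray(t,a,b,8)[:2] for a,b in zip(u,v)]);m=np.average(q,axis=0,weights=w[v,u])
A=np.cov(q.T,aweights=w[v,u]);ev=np.linalg.eigh(A)[1][:,1];ev*=-np.sign(ev[0])
f=np.degrees(np.arctan2(*(m-c)[::-1]));print("pointer mean",m,"front via centre",f,"via line",np.degrees(np.arctan2(ev[1],ev[0])))
# jar: range-based top points
vs,us=np.mgrid[150:215,170:250];z=t["range_z"][vs,us]
X=(np.stack([(us-t["cx"])/t["fx"]*z,(vs-t["cy"])/t["fy"]*z,z],-1)-t["t"])@t["R"]
p=P(lx,ly,102);n=(np.hypot(X[...,0]-p[0],X[...,1]-p[1])<30)&(X[...,2]>94)&(X[...,2]<110)
pts=X[n];(e,rad)=cv2.minEnclosingCircle(pts[:,:2].astype(np.float32))
for nm,j in(("click",p),("range mean",pts[:,:2].mean(0)),("range circ",np.array(e))):
    d=j-c;a=np.degrees(np.arctan2(d[1],d[0]));print(nm,j,np.hypot(*d),a,"to go",(f-a+180)%360-180)
print(len(pts),rad,pts[:,2].mean())
E
python3 m.py top.pkl '[(282,65),(497,60),(608,240),(507,427),(290,434),(177,250)]' '(484,263)'
python3 m.py top2.pkl '[(264,76),(476,50),(607,218),(525,413),(309,443),(179,273)]' '(421,333)'
```

```text
c [547.81579012 -42.82795952] pegs mod60 [33.75700018 33.38378475 33.33930875 33.80626724 33.72563005 33.27327033]
pointer mean [391.17728626 -88.93627236] front via centre -163.59761197994027 via line -160.04000114851303
click [536.36579049 -96.86254884] 55.234403550593235 -101.96407431349493 to go -61.633537666445335
range mean [ 516.49558024 -103.58367141] 68.35358128612936 -117.27158248125016 to go -46.326029498690104
range circ [ 519.19885254 -104.61224365] 68.08984419836555 -114.85239416757686 to go -48.74521781236342
5 13.530688285827637 96.35679481233248
c [548.10686576 -42.72108125] pegs mod60 [39.42593422 39.57122803 39.15494841 39.80816819 39.39813659 39.59467979]
pointer mean [391.20168544 -88.92631555] front via centre -163.5914214948999 via line -160.0717199241794
click [494.90722045 -62.47816987] 56.74984416050065 -159.6261955610505 to go -3.965225933849382
range mean [483.58117351 -74.08924326] 71.74626504530998 -154.074016804111 to go -9.51740469078888
range circ [485.63671875 -70.47384644] 68.35740810521516 -156.04650666117647 to go -7.544914833723425
11 16.084014892578125 102.04832912116557
```

Run:
```python
from h import *;import pickle
t=pickle.load(open("top2.pkl","rb"));s=pickle.load(open("side.pkl","rb"))
F=t["frame"].astype(int);r=(F[...,0]-np.maximum(F[...,1],F[...,2])).clip(0)
print(r[211:236,208:230])
c=np.array([548,-42.8])
for f in(-158,-160,-162,-164):
    a=np.radians(f);d=np.array([np.cos(a),np.sin(a)]);n=np.array([-d[1],d[0]])
    for nm,im in(("top",t),("side",s)):
        print(f,nm,[tuple(np.round(pix(im,[*(c+rr*d+o*n),8]),1)) for rr in(150,175) for o in(-12,12)], np.round(pix(im,[*(c+187*d),8]),1))
S=s["frame"].astype(int);r=(S[...,0]-np.maximum(S[...,1],S[...,2])).clip(0)
print(r[198:213,181:209])
```

```text
[[ 25  21  21  22  23  23  23  22  21  21  22  23  26  28  29  34  35  25
   16  13  16  15]
 [ 30  25  21  20  19  20  22  22  22  21  22  21  20  27  31  22  14  14
   14  13  14  20]
 [ 29  31  28  24  21  19  19  19  20  23  22  39  60  25  15  18  16  16
   15  14  17  21]
 [ 29  30  32  32  27  22  22  35  54  81  99 142 137  50  20  24  25  20
   18  19  16  19]
 [ 31  35  36  35  31  90 133 142 145 145 144 145 143  86  19  25  27  23
   20  19  16  12]
 [ 15  13  15  12   5 130 149 141 140 140 139 143 151 130  12  19  17  18
   16  13  13  13]
 [ 13  12  12  11   7  84 132 137 137 140 141 144 147 135  15  10  13  13
   13  12  12  11]
 [ 11  11  13  12   9  36 126 139 139 140 140 143 145 137  58   8  12  12
   11  11  12  10]
 [ 13  13  11  14  10   7 125 146 137 138 140 141 138 147 104   5  11  12
   14  12  13  13]
 [ 11  12  13  12  11   4 115 145 138 138 139 140 142 152 119   3  12  12
   14  14  12  13]
 [ 15  12  11  10  12   5  56 129 136 139 139 140 141 146 132  20   8  12
   11  12  11  13]
 [ 13  14  13  11  11   7  33 129 140 139 138 140 140 142 137  66   5  11
   
[... 3757 characters left out ...]
  7  49 146 181 186 179 178 177 175 179 184 191 176 143 104  65  33  18
   13  11  12  15  12   8   8   5   7   6]
 [ 10  38 125 185 186 191 185 185 189 181 167 136 100  60  34  15   7   4
    6   7   9   9  11   8   9  11  11  16]
 [  9  18  70 126 149 167 172 169 149 121  86  53  29  17   6   5   4   4
    3   5   6   4   7   6   9  12  14  19]
 [  7   9  27  61  82  96  99  92  78  57  29  15   9   5   6   3   4   5
    4   7   2   1   3   5   4   9  10  13]
 [  6   6   7  18  26  34  36  33  26  14   7   5   3   5   5   5   4   2
    3   2   3   3   2   2   3   4   6   8]
 [  8   7   7   8   7   8   9   7   4   5   2   3   5   4   4   5   5   3
    5   3   3   2   5   3   2   5   3   3]]
```

Run:
```python
from bench import *;from h import *;import pickle
s=get_image("side");pickle.dump(s,open("side2.pkl","wb"))
a=pickle.load(open("top.pkl","rb"));b=pickle.load(open("top2.pkl","rb"))
P=lambda t,x,y,z:ray(t,125+x/5-.4,120+y/5-.4,z)[:2]
c=np.array([547.95,-42.8]);th=np.radians(-54.06);R=np.array([[np.cos(th),-np.sin(th)],[np.sin(th),np.cos(th)]])
for n,p,q,h in[("black",(484,264),(421,334),102),("red",(437,166),(475,233),97),("gold",(297,211),(354,148),100),("white",(337,296),(309,229),99)]:
    u=P(a,*p,h)-c;v=P(b,*q,h)-c;print(n,u,v,"resid",v-R@u,np.hypot(*u),np.hypot(*v))
x=cv2.resize(b["frame"][150:210,170:240,::-1],None,fx=9,fy=9,interpolation=cv2.INTER_CUBIC)
y=cv2.resize(s["frame"][140:200,195:265,::-1],None,fx=9,fy=9,interpolation=cv2.INTER_CUBIC)
cv2.imwrite("pics/e.png",cv2.resize(np.vstack([x,y]),None,fx=.55,fy=.55)[:,:]) if 0 else cv2.imwrite("pics/e.png",cv2.resize(np.hstack([x,y]),(800,343)))
```

```text
black [-12.16116167 -54.08382515] [-53.61594556 -19.70074538] resid [-2.6901012   2.19702556] 55.434231264845586 57.120827959993484
red [ 44.57362758 -24.60981693] [  6.32513698 -47.94089885] resid [0.08809043 2.59176994] 50.91612087285367 48.356355736568446
gold [15.09156716 54.1612764 ] [52.80812793 23.14736127] resid [0.099611   3.57668155] 56.22454322618315 57.658466064135304
white [-33.05525583  29.36198439] [ 5.06786477 47.00677312] resid [0.69683714 3.0105212 ] 44.212849551214234 47.27917059675776
```

View pics/e.png

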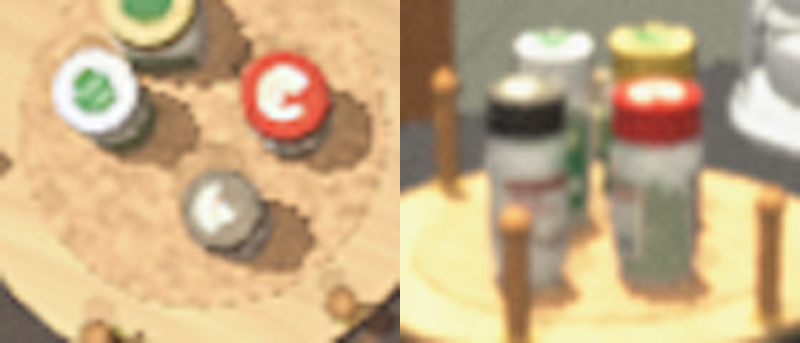

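Run:
```python
from h import *;import pickle
b=pickle.load(open("top2.pkl","rb"));s=pickle.load(open("side2.pkl","rb"))
P=lambda t,x,y,z:ray(t,125+x/5-.4,120+y/5-.4,z)[:2]
F=b["frame"].astype(int)
# tray wood/cork mask by saturation, outline rays on z=22, circle fit
m=((F[...,0]-F[...,2])>45).astype(np.uint8);m[:,:155]=0;m[:125]=0;m[220:]=0;m[:,255:]=0
cs,_=cv2.findContours(cv2.morphologyEx(m,cv2.MORPH_CLOSE,np.ones((5,5))),0,1);k=cv2.convexHull(max(cs,key=cv2.contourArea))[:,0]
X=np.array([ray(b,u,v,22)[:2] for u,v in k])
def fit(X):
    A=np.c_[2*X,np.ones(len(X))];q=np.linalg.lstsq(A,(X**2).sum(1),rcond=None)[0];return q[:2],np.sqrt(q[2]+q[0]**2+q[1]**2)
for _ in range(4):
    c,r=fit(X);e=np.abs(np.hypot(*(X-c).T)-r);print(c,r,len(X),e.max().round(1));X=X[e<max(1.5,e.mean()*1.5)]
print("by extremes",P(b,405.5,261.5,22))
# black lid in the side view, crop e: x 400+.. lid top centre
sc=400/630
for nm,(x,y),h in[("black",(526,87),102),("red",(657,91),97),("white",(554,42),99)]:
    print(nm,"side lid",ray(s,195+(x-400)/sc/9-.44,140+y/sc/9-.44,h)[:2])
```

```text
[548.49062736 -41.50202475] 139.9110562101503 30 15.5
[549.62957963 -41.33792517] 137.6076789785116 25 11.4
[547.85491173 -42.45755864] 135.34409332623196 20 0.7
[547.85491173 -42.45755864] 135.34409332623196 20 0.7
by extremes [546.54711981 -43.90658616]
black side lid [534.59818663   4.65521382]
red side lid [597.65059278 -25.60344633]
white side lid [595.25567563  74.63022957]
```

```bash
sed -i 's/p=P(lx,ly,102)/p=P(lx,ly,126)/; s/>94/>116/; s/<110)/<136)/' m.py
python3 m.py top2.pkl '[(264,76),(476,50),(607,218),(525,413),(309,443),(179,273)]' '(421,334)'
python3 - <<'E'
from h import *;import pickle
a=pickle.load(open("top.pkl","rb"));b=pickle.load(open("top2.pkl","rb"));s=pickle.load(open("side2.pkl","rb"))
P=lambda t,x,y,z:ray(t,125+x/5-.4,120+y/5-.4,z)[:2]
c=np.array([547.95,-42.7]);th=np.radians(-54.06);R=np.array([[np.cos(th),-np.sin(th)],[np.sin(th),np.cos(th)]])
for n,p,q,h in[("black",(484,264),(421,334),126),("red",(437,166),(475,233),121),("gold",(297,211),(354,148),124),("white",(337,296),(309,229),123)]:
    u=P(a,*p,h)-c;v=P(b,*q,h)-c;print(n,"resid",v-R@u,np.hypot(*u),np.hypot(*v),np.degrees(np.arctan2(v[1],v[0])),np.degrees(np.arctan2(*(R@u)[::-1])))
print(ray(s,195+126/.635/9-.44,140+87/.635/9-.44,126)-[*c,0])
E
```

```text
c [548.10686576 -42.72108125] pegs mod60 [39.42593422 39.57122803 39.15494841 39.80816819 39.39813659 39.59467979]
pointer mean [391.20168544 -88.92631555] front via centre -163.5914214948999 via line -160.0717199241794
click [491.96141274 -64.71168784] 60.29841351908724 -158.6111080677753 to go -4.9803134271245995
range mean [492.31319083 -61.38160279] 58.83153258792656 -161.50718623794347 to go -2.0842352569564184
range circ [492.37191772 -61.27941895] 58.7434790467147 -161.58353718594742 to go -2.0078843089524696
161 19.895727157592773 124.69111974129007
black resid [-1.87365474 -1.82071032] 57.75899492200153 60.16008896982779 -158.5379287305401 -159.53880794660228
red resid [ 0.84251077 -1.4167897 ] 48.26332140561345 49.71763699842996 -86.89309293867139 -87.80068718214959
gold resid [ 0.85557287 -0.46329395] 51.533658707134016 52.14162868395397 22.47331155220379 23.312933321598084
white resid [ 1.43954378 -1.01392214] 44.30165098855816 43.312259311936415 88.07141760359033 89.97662151530099
[-51.42167865 -16.38099788 126.        ]
```

Run:
```python
from h import *;import pickle
t=pickle.load(open("top2.pkl","rb"));c=np.array([547.95,-42.7]);z=t["range_z"]
v,u=np.mgrid[0:384,0:512]
X=(np.stack([(u-t["cx"])/t["fx"]*z,(v-t["cy"])/t["fy"]*z,z],-1)-t["t"])@t["R"]
for n,(x,y),h in[("black",(421,334),126),("red",(475,233),121),("gold",(354,148),124),("white",(309,229),123)]:
    p=ray(t,124.6+x/5,119.6+y/5,h)[:2]
    k=(np.hypot(X[...,0]-p[0],X[...,1]-p[1])<30)&(abs(X[...,2]-h)<9)
    print(n,k.sum(),"px range",u[k].mean(),v[k].mean(),"click",124.6+x/5,119.6+y/5,u[k].min(),u[k].max(),v[k].min(),v[k].max())
H=cv2.cvtColor(t["frame"],cv2.COLOR_RGB2HSV)
print(H[178:196,200:220,1]);print(H[178:196,200:220,2])
```

```text
black 161 px range 207.65217391304347 186.28571428571428 click 208.8 186.39999999999998 201 214 180 193
red 192 px range 218.953125 166.52083333333334 click 219.6 166.2 212 226 159 174
gold 205 px range 194.8048780487805 150.01463414634145 click 195.39999999999998 149.2 187 203 142 158
white 177 px range 186.045197740113 165.6949152542373 click 186.39999999999998 165.39999999999998 179 193 155 173
[[115 109 103 103 105 105 106 106 104 106 105 105 109 102 101 101 100  99
  107 114]
 [117 110 105 106 105 102 102  95  95  94  98 106 108 103 101  96  95  91
   95 101]
 [106 107 104 104  95  80  67  58  59  62  57  68 101 108 104  95  95  95
   99 102]
 [102 107 105  98  71  58  61  50  48  59  59  60  66 100  99  98 101  99
   99  98]
 [102 103  94  69  59  48  32  24  32  58  59  59  57  60  74  90 104 101
  100  98]
 [104  99  78  56  52  27  13  15  35  63  59  58  59  59  55  90 102 102
  102  99]
 [103  94  64  60  35  19  12  25  58  58  64  60  58  62  64  82  96 105
  105 100]
 [ 99 102  66  55  24  13   7  25  33  25  60  59  57  61  68  72  86 114
  127 109]
 [100 104  62  45  
[... 1662 characters left out ...]
 109 135
  154 162]
 [242 219 178 183 212 240 250 246 241 238 219 183 178 177 152 109 112 134
  152 161]
 [237 228 191 175 193 224 245 236 211 186 179 181 187 177 129 103 120 130
  149 160]
 [236 244 216 161 175 191 215 211 187 178 180 182 184 157 112 135 130 137
  162 162]
 [242 241 227 189 165 174 183 178 175 179 179 173 163 134 129 140 125 142
  162 159]
 [241 242 243 225 192 163 162 163 164 167 161 133 103 121 130 118 122 154
  163 158]
 [230 239 242 239 229 194 123 104 113 114 104  91 123 138 123 114 142 164
  163 161]
 [226 233 238 237 237 231 191 158 146 116 121 122 133 136 126 137 158 167
  161 158]
 [234 236 238 237 238 241 225 220 209 182 161 140 138 133 145 162 165 163
  161 159]]
```

```bash
python3 -m jog '[[[0,-0.4,0],[0,0,0],1],[[0,-0.8,0],[0,0,0],1],[[0,-1,0],[0,0,0],1]]'| grep pos
python3 -m jog '[[[0,-0.4,0],[0,0,0],1],[[0,-0.8,0],[0,0,0],1],[[0,-1,0],[0,0,0],1]]'| grep pos
python3 -m jog '[[[0,-0.4,0],[0,0,0],1],[[0,-0.8,0],[0,0,0],1],[[0,-1,0],[0,0,0],1],[[0,-1,0],[0,0,0],1]]'| grep pos
python3 -m jog '[[[0,0,-0.4],[0,0,0],1],[[0,0,-0.8],[0,0,0],1],[[0,0,-0.8],[0,0,0],1]]'| grep pos
python3 -m jog '[[[0,0,-0.3],[0,0,0],1],[[0,0,-0.6],[0,0,0],1],[[0,0,-0.91],[0,0,0],1],[[0,0,-0.91],[0,0,0],1],[[0,0,-0.91],[0,0,0],1]]'
python3 -m jog '[[[0.01,0.04,0],[0,0,0],1],[[0.02,0.07,0],[0,0,0],1],[[0.02,0.09,0],[0,0,0],1],[[0.02,0.1,0],[0,0,-0.005],1],[[0.025,0.12,0],[0,0,-0.01],1],[[0.03,0.14,0],[0,0,-0.018],1],[[0.035,0.16,0],[0,0,-0.025],1],[[0.038,0.17,0],[0,0,-0.028],1],[[0.038,0.17,0],[0,0,-0.028],1],[[0.038,0.17,0],[0,0,-0.028],1]]'
python3 -m jog '[[[-0.01,-0.05,0],[0,0,0],1],[[-0.02,-0.1,0],[0,0,0],1],[[-0.02,-0.1,0.3],[0,0,0],1],[[-0.02,-0.1,0.7],[0,0,0],1],[[-0.02,-0.1,1],[0,0,0],1]]' | grep -E "pos|force"
python3 -m jog '[[[0,0,0.4],[0,0,0],1],[[0,0,0.8],[0,0,0],1],[[0,0.4,0.8],[0,0,0],1],[[0,0.8,0.8],[0,0,0],1],[[0,1,0.8],[0,0,0],1]]' | grep pos
python3 -m jog '[[[0,0.4,0],[0,0,0],1],[[0,0.8,0],[0,0,0],1],[[0,1,0],[0,0,0],1]]'| grep pos
python3 -m jog '[[[0,0.4,0],[0,0,0],1],[[0,0.8,0],[0,0,0],1],[[0,1,0],[0,0,0],1],[[0,1,0],[0,0,0],1]]'| grep -E "pos|clock"
python3 - <<'E'
from bench import *;from h import *;import pickle
d=get_image("top");s=read_state();print(s["position"],s["clock"]);pickle.dump(d,open("top3.pkl","wb"))
cv2.imwrite("pics/f.png",cv2.resize(d["frame"][120:240,125:275,::-1],None,fx=5,fy=5,interpolation=cv2.INTER_CUBIC))
H=cv2.cvtColor(d["frame"],cv2.COLOR_RGB2HSV);print(H[176:196,198:216,1])
E
```

```text
position: [422.4, 169.1, 231.3]
position: [422.1, 69.2, 231.5]
position: [422.1, -30.2, 231.4]
position: [419.0, -28.4, 147.5]
clock: 10.55
position: [424.6, -26.9, 61.8]
ee_rot: [-0.63, 0.777, -0.001, 0.001]
contact_force: [0.7, -0.0, 1.0]
gripper_width: 0.5
grasp_force: 0.0
clock: 11.55
position: [427.1, -10.0, 60.2]
ee_rot: [-0.606, 0.795, 0.0, -0.0]
contact_force: [0.6, -1.5, 0.7]
gripper_width: 0.1
grasp_force: 0.4
position: [425.4, -20.4, 162.1]
contact_force: [-0.1, -0.1, -0.4]
grasp_force: 0.0
position: [425.1, 81.5, 240.7]
position: [425.1, 182.0, 240.1]
clock: 13.25
position: [425.1, 281.6, 239.6]
[424.92797812 280.0922369  239.6491411 ] 13.3
[[118 116 119 122 125 109 106 106 107 110 110 106 106 102 100  98 100 103]
 [115 117 116 120 107 103 102 104 105 108 108 107 103 105 102 100 104 107]
 [108 113 110 107 102 103 102 104 107 107 109 109 105 107 102 101 102 103]
 [ 98 106 108 108 104 106 104 103 104 101 100 106 110 107 104 101  98  97]
 [ 96 103 109 108 104 101  90  78  66  58  64  81  97 107 109 103  98  96]
 [ 90  98 106 104  93  67  59  60  63  61  63  61  61  79 108 10
[... 361 characters left out ...]
 59  57  62  67  64  74]
 [101 104 100  60  38  22  12  22  28   8  11  38  57  62  62  65  67  66]
 [101 101  93  66  52  25  12  23  23   6  15  33  52  58  61  67  62  60]
 [102 100  95  74  58  44  17  14  12   8  27  52  59  59  59  76  60  55]
 [101 101 100  86  67  60  46  19  25  67  65  62  59  60  66  81  63  60]
 [ 95  98 103 100  86  61  56  59  60  63  60  60  60  64  74  62  59  69]
 [100 100 100 100 103  78  57  61  59  59  64  64  64  72  65  55  61  90]
 [104 102 100 100 101  89  77  66  65  63  67  74  62  61  54  68  84  96]
 [104 103 100 101 101 102 108 110 101  78  74  60  47  48  64  77  97 118]
 [100 101  99 100 102  98 101 101 104 103  91  69  74  82  82 102 114 121]]
```

View pics/f.png

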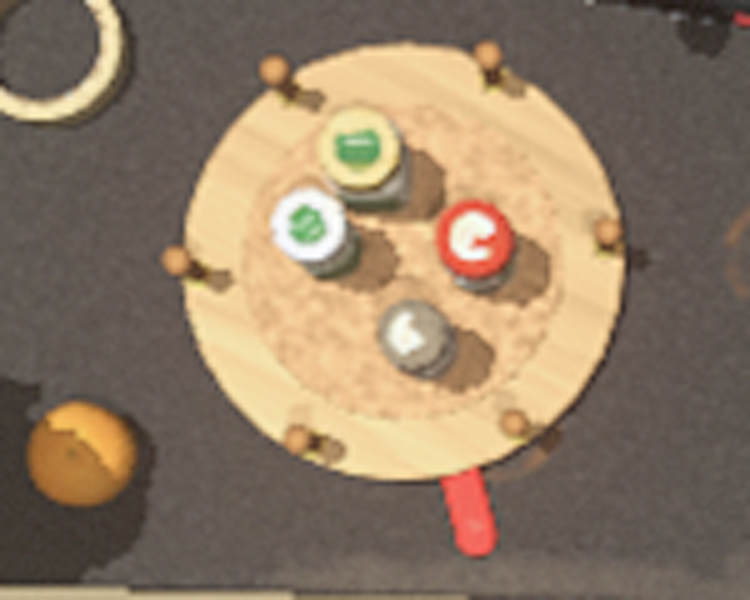

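```bash
python3 m.py top3.pkl '[(274,71),(487,55),(607,231),(514,422),(299,439),(177,261)]' '((207-124.6)*5,(186.3-119.6)*5)'
python3 - <<'E'
import pickle,cv2
t=pickle.load(open("top3.pkl","rb"));print(cv2.cvtColor(t["frame"],cv2.COLOR_RGB2HSV)[178:196,198:217,2])
E
```

```text
c [547.51369607 -42.54971055] pegs mod60 [36.24545693 36.34176382 35.91431515 36.26773477 36.51644    36.08504801]
pointer mean [391.09927097 -88.94452936] front via centre -163.4788688761084 via line -160.11480084512516
click [492.07660254 -59.69045209] 58.02651428541141 -162.81877586234805 to go -0.6600930137603598
range mean [491.1292875 -58.2678837] 58.534284803879714 -164.42322697137308 to go 0.9443580952646755
range circ [491.55389404 -58.13193512] 58.08876970473325 -164.439931849677 to go 0.9610629735686018
159 19.76214027404785 124.80949968395524
[[200 188 201 217 224 226 229 226 216 213 211 216 223 216 225 240 233 227
  232]
 [240 227 213 211 224 227 223 211 202 209 209 205 211 216 227 237 240 241
  240]
 [238 227 212 218 225 219 201 174 162 158 168 170 178 201 212 227 242 245
  245]
 [246 236 223 223 202 171 173 178 173 168 170 168 160 148 187 230 244 243
  244]
 [243 237 227 205 177 174 188 204 208 189 177 179 179 165 158 189 226 234
  237]
 [238 225 208 184 167 184 218 244 243 210 179 181 182 178 172 157 189 222
  233]
 [244 234 204 176 176 210 243 251 233 197 176 177 178
[... 219 characters left out ...]
 246 246 250 241 212 189 181 173 161 133 108
  137]
 [238 232 203 178 192 226 246 246 247 247 244 221 187 181 177 153 131 120
  136]
 [234 238 228 193 180 199 230 247 243 228 210 185 177 181 172 127 114 129
  139]
 [237 239 228 198 176 182 199 226 212 175 177 177 181 184 158 107 118 123
  140]
 [243 242 241 230 195 172 182 181 178 175 182 184 180 171 134 119 134 125
  141]
 [236 240 244 244 220 187 173 168 177 177 168 167 155 127 121 138 129 124
  153]
 [226 230 238 240 237 223 175 127 148 158 134 110 119 125 138 127 118 144
  161]
 [229 230 235 237 235 237 215 171 141 115 107 114 146 149 124 116 137 158
  168]
 [231 235 240 239 234 239 237 230 210 183 157 133 137 128 128 143 157 164
  163]]
```

```bash
python3 -c "from bench import job_done;print(job_done())"
```

```text
the job is handed in; nothing more can be done
None
```

I turned the lazy Susan clockwise by about 57° and handed the job in at about 13 s. By the last camera check the black-lidded jar is lined up with the red pointer to within about 1° (1 mm), all four jars are upright, and the arm is clear.

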